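# Nest the soil sieves on the veranda hook

### The arm

A 6-joint arm with a two-finger parallel gripper is mounted at the origin on the work surface. World frame = base frame: x ahead of the robot, y to its left, z up, the work surface at z = 0. Lengths are in m, angles in degrees, forces in N, time in s.
With the tool pointing down it reaches from about 0.25 to 0.725 m from the base axis. Payload 9.7 kg.
Tool frame: the origin (TCP) lies midway between the tips of the shut fingers; the grasp point (between the pads) lies 19 mm behind it (bot.hold_point_z is the distance from the TCP to the grasp point, in m); z points along the fingers, y is the line along which they close (so a half turn about z gives the same grasp; the last joint's range is limited). The gripper opens to 85 mm and grips with 20 to 120 N. Pads are 22 mm wide; open, the fingers measure 114 mm over their backs; the gripper's body (76 mm by 85 mm) begins 54 mm behind the grasp point. The pads swing forward as they close: fully open they stand 13 mm farther back than shut.
Start: joints at [76.604, 4.979, 10.078, 95.1, 0, 90], TCP at [0.127, 0.535, 0.231] pointing down, gripper open.
Joint ranges: [-179.16, 179.16], [-48.56, 103.87], [-65.8, 70.77], [-126.05, 130.52], [-82.76, 87.17], [-180, 180]. Speed limits (degrees/s): [127.2, 127.2, 147.25, 180, 180, 180].

### API

Orientations are given as [roll, pitch, yaw] about the fixed x, y, z axes, in that order (R = Rz(yaw) Ry(pitch) Rx(roll)).
In Python, from workcell import bot gives the robot as it stands.
- The arm moves only by the tool play_rows, never from a script. Its argument "steps" is a list that holds one entry, the list of rows, each a list of 4 numbers: the shift along the tool's x, y, z in m, then the turn about the tool's z in rad. In form: [[[tx, ty, tz, yaw], ...]]. A call has exactly 5 rows; each row shifts and turns the commanded pose from where the row before left it, along the tool's axes as they then stand; what a row does not reach is not made up. A row lasts 1/12 s, in which the tool goes at most 41.7 mm and 7.16 degrees, less where a joint would pass 70% of its speed; a pose out of reach is approached as far as the arm can. A call is refused whole if a number of a shift passes 0.0417 or a number of a turn 0.125, either way. A call with a gripper value outside its range is refused whole. "gripper" is the finger opening in m, from 0 to 0.0854, set as the call begins (left out, the last holds). The fingers move at their own pace and stop on an object; "squeeze" is the grip in N (left out, the last holds). Time passes only in rows, so rows that do not move let the fingers close, or fill a call up. It gives the time, the measured TCP pose, the force, the opening and the grip force at its end, in the units of the state.
- bot.get_obs(): the state, without advancing time (a new reading comes with each control period).
- bot.camera(name): name is "scene" or "side" or "wrist"; returns a dict with "img" (384x512x3 uint8, blue, green, red), "vfov" (degrees; the focal length in pixels is half the picture's height over the tangent of half this angle, whatever the lens; pixels are square), "cx", "cy" (the principal point, pixels), "D" ([k1, k2, p1, p2, k3] as OpenCV has them; the pictures are not rectified), "xyz" and "attitude" of the camera in the world. Camera axes: x right, y down, z forward; pixel columns grow to the right and rows downward; lengths in m; the calibration is good to about 2 mm. A picture is of the moment at which its call begins. There is no depth.
- bot.job_done(): hands the job in; it is judged then, once.
The state is a dict: "time": time; "q": joint angles; "qd": joint speeds; "joint_efforts": joint torques, N m; "ee_pos": TCP position; "tcp_rot": TCP orientation; "wrist_force": force on the tool from outside, world axes, zero at the start; "torque": the same for the moment, N m; "opening": finger opening in m; "grasp_force": force on a finger pad.
Only numpy, scipy, OpenCV 4.12 (cv2) and the standard library are available. Lean on these libraries where they do the work, as an engineer would, in place of code of your own. Each camera call takes 0.05 s, during which the arm holds its last target. There are 200 camera calls.

### The job

Hang the three soil sieves from the rack on the brass hook by their handles, open sides facing its tip: the large one first, then the medium, then the small one. Then push them back along the hook so that they nest together, with the large one's handle home against the brass collar and each handle touching, or nearly touching, the one behind it. Let their swinging die away before you finish, and do not disturb the other things on the board.

Things in the scene. Friction and masses are not known exactly. Their poses are not given: they have to be found in the camera images.
- rack: fixed pale wooden rack, 180 x 150 mm, 10 mm base with four cross slats reaching 50 mm above the board; the three sieves stand on the base in its three slots, 54 mm apart along the rack's x, in any order, mouths to the rack's -x. Origin: centre of the underside.
- stand: fixed hook stand: dark foot (x -50 to 40, y +-70, 12 mm high), 18 mm steel post 302 mm tall at the origin (foot's underside, z up). A clamped level brass arm, 10 mm thick, runs out along -x at y = 0. Its axis is 225 to 270 mm above the board, new each time and not reported: feel for it from above (it bears 60 N) or see it. A hung sieve's eye is about 18 mm below the axis.
- collar_mark (a point): point on the board right below the stop face (towards the tip) of the brass collar, 28 mm across, on the arm: 50 mm from the post axis. Axes as the stand's. Home: large handle against this face, its eye about 3 mm out from it; handles are 6 mm thick, so nested eyes lie about 6 mm apart. Mouths face the arm's tip (stand's -x).
- tip_mark (a point): point on the board right below the very tip of the arm, 155 mm from the post axis; the arm is straight to 138 mm, then turns up, its top 17 mm above the arm's axis. A hung sieve swings freely (it calms down in about 2 s) and slides at 1 to 3 N each. Fingers gripping one handle run against the wider handle behind it, so the last bit must be pushed after letting go.
- large_sieve: large soil sieve, red handle: steel pan 124 mm across, 30 mm deep, standing on edge on a flat foot; 220 g +-30%. Origin: middle of the foot's underside; z up, open mouth faces -x. Handle: upright loop of 6 mm rod in the plane x = -5 mm, 60 mm wide over its two straight sides (pinch it there, along y); 199 mm tall overall.
- large_sieve_eye (a point): centre of the large sieve's handle loop, 169 mm above its foot. Inside, the loop reaches 21 mm down and, at its middle, 23 mm up to a peak; sides straight from -24 to +10 mm, 60 mm apart outside. A bent stem joins loop and pan, whose nearest edge is 42 mm below. Axes as the sieve's.
- medium_sieve: medium soil sieve, yellow handle: steel pan 92 mm across, 26 mm deep, standing on edge on a flat foot; 160 g +-30%. Origin: middle of the foot's underside; z up, open mouth faces -x. Handle: upright loop of 6 mm rod in the plane x = -3 mm, 54 mm wide over its two straight sides (pinch it there, along y); 183 mm tall overall.
- medium_sieve_eye (a point): centre of the medium sieve's handle loop, 153 mm above its foot. Inside, the loop reaches 21 mm down and, at its middle, 23 mm up to a peak; sides straight from -24 to +10 mm, 54 mm apart outside. A bent stem joins loop and pan, whose nearest edge is 58 mm below. Axes as the sieve's.
- small_sieve: small soil sieve, blue handle: steel pan 64 mm across, 22 mm deep, standing on edge on a flat foot; 110 g +-30%. Origin: middle of the foot's underside; z up, open mouth faces -x. Handle: upright loop of 6 mm rod in the plane x = -1 mm, 48 mm wide over its two straight sides (pinch it there, along y); 169 mm tall overall.
- small_sieve_eye (a point): centre of the small sieve's handle loop, 139 mm above its foot. Inside, the loop reaches 21 mm down and, at its middle, 23 mm up to a peak; sides straight from -24 to +10 mm, 48 mm apart outside. A bent stem joins loop and pan, whose nearest edge is 72 mm below. Axes as the sieve's.
- mister: bystander: green plastic spray mister, 72 mm across, 160 mm tall; origin under its base
- bonsai_tray: bystander: shallow brown bonsai tray 130 x 120 x 35 mm; origin under its base
- root_hook: bystander: stainless steel root hook 215 mm long, lying along its y; origin at its underside
- vase: bystander: small green glass vase, 72 mm across, 115 mm tall; origin under its base
- turntable: bystander: fixed round wooden turntable 160 mm across, 32 mm high; origin under its centre
- pot: bystander: small terracotta pot, 90 mm across, 70 mm tall; origin under its base
Not all that is in view belongs to the job. What is shaped like the large_sieve but blue or pink is not meant.

How it is judged:
By the outcome, as a careful person would: the job done as asked, in the order asked, and still so for the second after the job is handed in, with the robot touching nothing.
It also fails if it takes over 72 s, if anything falls off the work surface, if the arm or the gripper's body presses on something with over 40 N, if the wrist force passes 120 N, or if a joint passes its speed limit or range.

## Working session

There is one attempt and no reset: what is moved stays moved. The work goes in short steps, Python scripts to look and compute and a tool call to move; the robot and the scene stay as the last step left them, time stands still between calls to the robot, and variables do not carry over. Pictures are saved under pics/ and viewed, at most 10 in all, crops included, and the job is handed in when it is done.

Besides the shell and the picture viewer there is one more tool, called after "Call:" as name([rows], argument=value, ...), one row to a line, values as JSON. play_rows: Moves the arm, as the interface text tells. Its arguments: {"type":"object","properties":{"steps":{"type":"array","items":{"type":"array","items":{"type":"array","items":{"type":"number"}}}},"gripper":{"type":"number"},"squeeze":{"type":"number"}},"required":["steps"]}

```bash
mkdir -p pics; ls; python3 - <<'E'
from workcell import bot
import cv2,numpy as np
ims=[]
for n in ["scene","side"]:
    c=bot.camera(n); cv2.imwrite(f"pics/{n}0.png",c["img"]); print(n,c["vfov"],c["cx"],c["cy"],c["D"],c["xyz"],c["attitude"])
    np.save(f"pics/{n}0.npy",c["img"])
    cv2.imwrite(f"pics/{n}0b.png",cv2.resize(c["img"],(800,600),interpolation=cv2.INTER_CUBIC))
print(bot.get_obs(), bot.hold_point_z)
E
```

```text
pics
scene 42.94004767551367 260.5301703364437 187.26492196025706 [-0.04158085  0.          0.          0.          0.        ] [ 1.50688156 -0.15622388  1.00831736] [-129.50323188    0.68010626   75.8077273 ]
side 52.76018930763542 254.42681875290862 188.08849489148392 [-0.01603805  0.          0.          0.          0.        ] [0.45269435 0.94322912 1.11115072] [-138.87979631    0.37430019 -178.15552455]
{'time': 0.1, 'q': array([7.66048553e+01, 5.00932992e+00, 1.00390169e+01, 9.50984105e+01,
       1.01936168e-03, 9.00011759e+01]), 'qd': array([ 0.08700336, -0.09109487,  0.08697973, -0.03090512,  0.00133505,
       -0.08972001]), 'joint_efforts': array([-5.42769321e-04, -5.21558940e+01,  4.65653980e+01,  1.61513651e-02,
        5.29498288e-05, -3.57442950e-06]), 'ee_pos': array([0.12736583, 0.53484873, 0.23064091]), 'tcp_rot': array([-1.79931276e+02, -1.01795052e-03,  1.66603678e+02]), 'wrist_force': array([-0.2678542 ,  0.47174219, -0.97973387]), 'torque': array([ 0.0018727 ,  0.0449094 , -0.04191401]), 'grasp_force': 0.0, 'opening': 0.08568058418016408} 0.0187
```

View pics/scene0b.png

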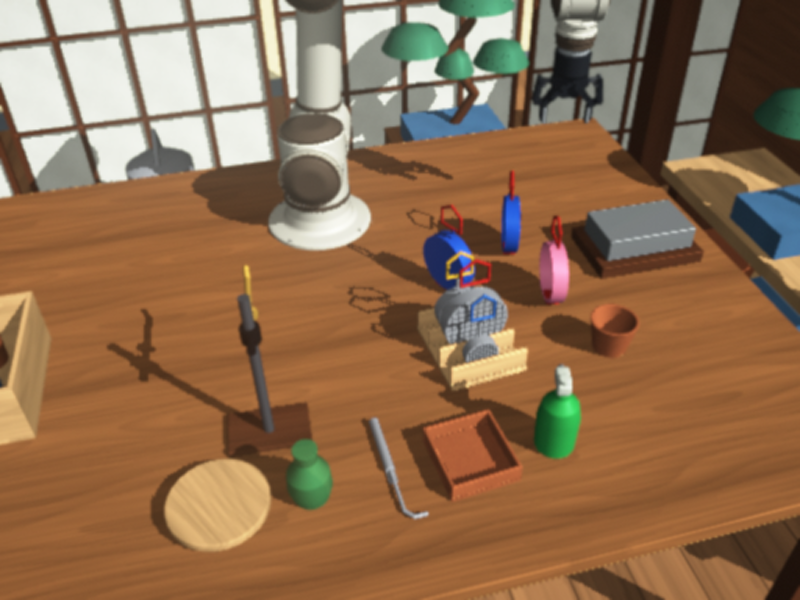

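View pics/side0b.png

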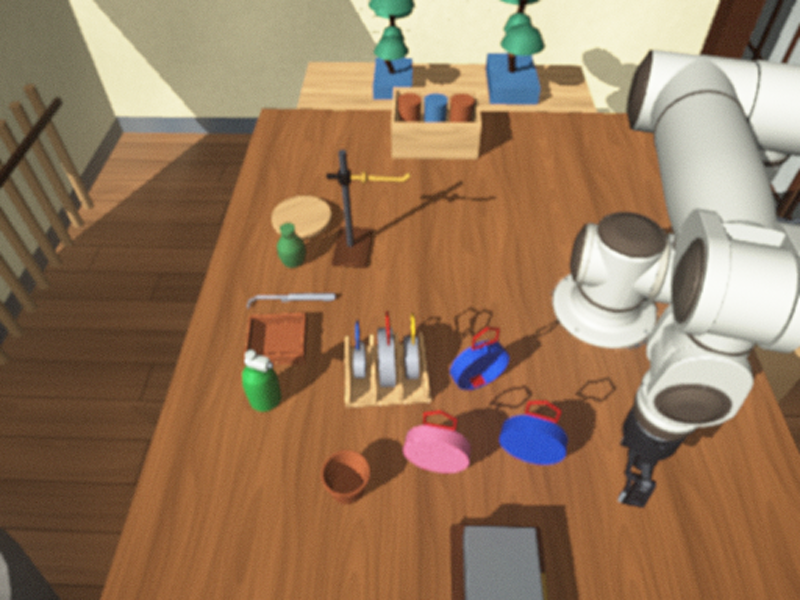

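```bash
cat > h.py <<'E'
import numpy as np, cv2
from scipy.spatial.transform import Rotation as R
from scipy.optimize import least_squares
CAL={'scene':(42.94004767551367,260.5301703364437,187.26492196025706,-0.04158085,[1.50688156,-0.15622388,1.00831736],[-129.50323188,0.68010626,75.8077273]),
'side':(52.76018930763542,254.42681875290862,188.08849489148392,-0.01603805,[0.45269435,0.94322912,1.11115072],[-138.87979631,0.37430019,-178.15552455])}
def cam(n):
    if not isinstance(n,str):
        return n['vfov'],n['cx'],n['cy'],n['D'][0],n['xyz'],n['attitude']
    return CAL[n]
def parts(n):
    v,cx,cy,k,p,a=cam(n); f=192/np.tan(np.radians(v/2))
    return np.array([[f,0,cx],[0,f,cy],[0,0,1.]]),np.array([k,0,0,0,0.]),np.array(p),R.from_euler('xyz',a,degrees=True).as_matrix()
def proj(n,X):
    K,D,p,M=parts(n); x=(np.atleast_2d(X)-p)@M
    return cv2.projectPoints(x,np.zeros(3),np.zeros(3),K,D)[0].reshape(-1,2)
def ray(n,uv):
    K,D,p,M=parts(n); d=cv2.undistortPoints(np.array([[uv]],float),K,D).ravel()
    return p,M@np.array([d[0],d[1],1.])
def onz(n,uv,z):
    p,d=ray(n,uv); return p+d*(z-p[2])/d[2]
def tri(obs):
    r=least_squares(lambda X:np.concatenate([proj(n,X)[0]-uv for n,uv in obs]),[.5,0,.2]); return r.x,np.abs(r.fun).max()
E
python3 - <<'E'
import cv2,numpy as np
t=[]
for n,x,y in [("scene",255,155),("scene",125,165),("side",200,190),("side",195,90)]:
    im=np.load(f"pics/{n}0.npy")[y:y+75,x:x+100]; t.append(cv2.resize(im,(400,300),interpolation=cv2.INTER_CUBIC))
cv2.imwrite("pics/c1.png",np.vstack([np.hstack(t[:2]),np.hstack(t[2:])]))
E
```

```text
(no output)
```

View pics/c1.png

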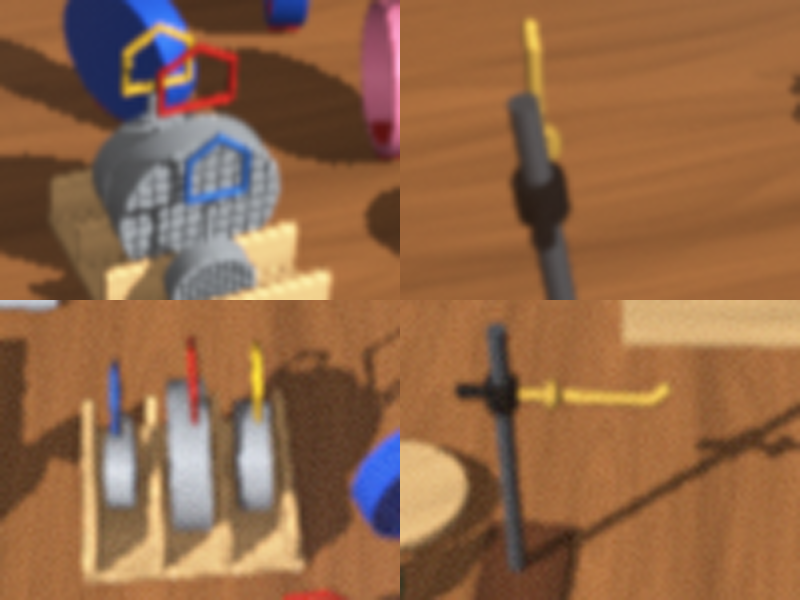

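```bash
cat > fit1.py <<'E'
from h import *
def nat(c,off): return (np.array(c)+.5)/4-.5+np.array(off)
def rz(a): return np.array([[np.cos(a),-np.sin(a),0],[np.sin(a),np.cos(a),0],[0,0,1]])
S={'large':(.027,.179,[(160,108),(235,97),(162,65),(236,60),(200,45)],[(192,40)]),
'medium':(.024,.163,[(126,93),(190,82),(127,55),(192,47),(160,25)],[(256,46)]),
'small':(.021,.149,[(188,200),(247,188),(190,160),(247,153),(222,137)],[(115,63)])}
for s,(w,ez,sc,si) in S.items():
    # seen from +x, image-left = -y
    L=np.array([[0,-w,-.024],[0,w,-.024],[0,-w,.010],[0,w,.010],[0,0,.027]])
    def f(p):
        X=L@rz(p[2]).T+[p[0],p[1],ez]
        return np.r_[(proj('scene',X)-nat(sc,(255,155))).ravel(),(proj('side',X[4:])-nat(si,(200,190))).ravel()]
    r=least_squares(f,[.5,.15,0]); print(s,r.x[:2].round(4),np.degrees(r.x[2]).round(1),r.fun.round(1))
def g(p):
    M=rz(p[2]).T; T=lambda q:np.array(q)@M+[p[0],p[1],0]
    z=p[3]
    X=T([[-.155,0,z+.014],[0,0,.302]]); Y=T([[-.155,0,z+.014],[-.138,0,z],[-.053,0,z],[0,0,.302],[0,0,.012]])
    return np.r_[(proj('scene',X)-nat([(130,22),(124,98)],(125,165))).ravel(),(proj('side',Y)-nat([(264,90),(250,100),(150,93),(97,30),(118,268)],(195,90))).ravel()]
r=least_squares(g,[.6,-.2,0,.25]); print('stand',r.x.round(4),np.degrees(r.x[2]),r.fun.round(1))
for u in (.053,.138,.155): print(u,(rz(r.x[2])@[-u,0,0]+[r.x[0],r.x[1],r.x[3]]).round(4))
E
python3 fit1.py
```

```text
large [0.5026 0.2112] -4.8 [-0.5 -0.2 -0.4  0.4 -0.7  0.9  0.   0.  -0.3 -0.1  0.   2.7]
medium [0.458  0.1973] -1.5 [-0.3 -0.5 -0.2 -0.2 -0.3 -0.5 -0.2 -0.9 -0.2  1.  -1.1  1.3]
small [0.5655 0.2067] -0.6 [-0.3 -0.3 -0.4  0.2 -0.3  0.2  0.3 -0.5 -0.5 -0.2 -0.9  1.6]
stand [ 0.6228 -0.186  -0.0486  0.2299] -2.786885047102362 [ 0.2 -0.2  0.5  1.1  1.2 -0.4 -0.  -0.   1.7  0.6 -1.1 -0.8 -0.8 -0.7]
0.053 [ 0.5699 -0.1834  0.2299]
0.138 [ 0.485  -0.1793  0.2299]
0.155 [ 0.468  -0.1785  0.2299]
```

Side crop: the steel pans in the rack are red (248,207), yellow (264,208) and blue (228,207). The blue and pink pans with red handles outside the rack are decoys. The handles in the rack fit the description: steel pans of three sizes, with the mesh facing +x, so the mouths face -x.

Call:
play_rows([
  [[0,0,-0.02,-0.036],[0,0,-0.02,-0.036],[0,0,-0.02,-0.036],[0,0,-0.02,-0.036],[0,0,-0.02,-0.036]],
], gripper=0.085, squeeze=60)

```text
time: 0.52
ee_pos: [0.1274, 0.5348, 0.3319]
tcp_rot: [-180.0, -0.0, 177.0]
wrist_force: [0.9, 0.2, -0.2]
opening: 0.0851
grasp_force: 0.0
```

Call:
play_rows([
  [[-0.026,-0.021,0,0],[-0.026,-0.021,0,0],[-0.026,-0.021,0,0],[-0.026,-0.021,0,0],[-0.026,-0.021,0,0]],
])

```text
time: 0.93
ee_pos: [0.2524, 0.422, 0.331]
tcp_rot: [-180.0, -0.0, 176.9]
wrist_force: [1.1, -0.3, -0.2]
opening: 0.0852
grasp_force: 0.0
```

Call:
play_rows([
  [[-0.026,-0.021,0,0],[-0.026,-0.021,0,0],[-0.026,-0.021,0,0],[-0.026,-0.021,0,0],[-0.026,-0.021,0,0]],
])

```text
time: 1.35
ee_pos: [0.3767, 0.31, 0.3311]
tcp_rot: [-180.0, -0.0, 176.9]
wrist_force: [0.8, 0.5, 0.1]
opening: 0.0848
grasp_force: 0.0
```

Call:
play_rows([
  [[-0.026,-0.021,0,0],[-0.026,-0.021,0,0],[-0.026,-0.021,0,0],[-0.026,-0.021,0,0],[-0.026,-0.021,0,0]],
])

```text
time: 1.77
ee_pos: [0.5009, 0.1981, 0.331]
tcp_rot: [-180.0, -0.0, 176.9]
wrist_force: [-0.1, 0.0, -0.0]
opening: 0.085
grasp_force: 0.0
```

```bash
python3 - <<'E'
from workcell import bot
import cv2,numpy as np
c=bot.camera("wrist"); o=bot.get_obs()
np.save("pics/w1.npy",c["img"]); cv2.imwrite("pics/w1.png",cv2.resize(c["img"],(800,600),interpolation=cv2.INTER_CUBIC))
print({k:c[k] for k in c if k!="img"}); print(o['time'],o['ee_pos'],o['tcp_rot'],o['wrist_force'])
E
```

```text
{'vfov': 64.1586788931614, 'cx': 255.10005727051606, 'cy': 193.22023781834264, 'D': array([-0.0504322,  0.       ,  0.       ,  0.       ,  0.       ]), 'xyz': array([0.4330174 , 0.2004103 , 0.47346973]), 'attitude': array([1.64474159e+02, 1.79661053e-02, 8.69223160e+01])}
1.8167 [0.50423013 0.19496751 0.32977973] [-1.79873423e+02 -5.14603699e-03  1.76771786e+02] [ 0.52776401 -2.4253617  -1.47152382]
```

View pics/w1.png

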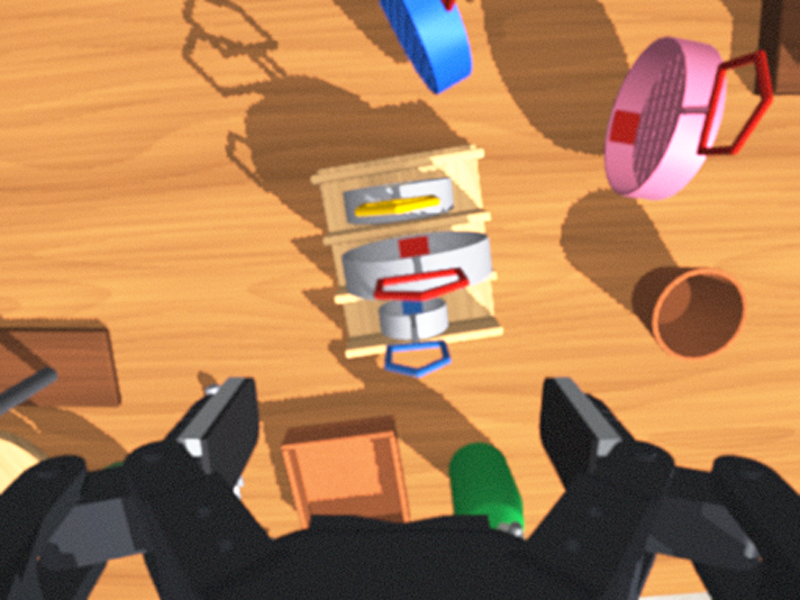

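The wrist view shows the three pans in the rack with their mouths up-image (-x). Handles: yellow (400,205), red (422,283), blue (418,357). The slats are tilted a few degrees.

```bash
cat > fit2.py <<'E'
from fit1 import *
W={'vfov':64.1586788931614,'cx':255.10005727051606,'cy':193.22023781834264,'D':[-0.0504322],'xyz':[.4330174,.2004103,.47346973],'attitude':[164.474159,.0179661,86.923216]}
n8=lambda c:(np.array(c)+.5)/1.5625-.5
for a,b in [((315,178),(483,153)),((347,353),(502,330))]:
    A,B=[onz(W,n8(p),.05) for p in (a,b)]; d=B-A; print('slat',A.round(4),B.round(4),np.degrees(np.arctan2(-d[0],d[1])).round(1))
P={'large':[(382,285),(462,269),(377,294),(467,281),(423,297)],'medium':[(360,207),(440,200)],'small':[(390,348),(446,342),(388,364),(450,355),(417,373)]}
for s,(w,ez,sc,si) in S.items():
    L=np.array([[0,-w,-.024],[0,w,-.024],[0,-w,.010],[0,w,.010],[0,0,.027]])
    if s=='medium': Lw=np.array([[0,-w,0.0],[0,w,0.0]])
    else: Lw=L
    def f(p):
        M=rz(p[2]).T;o=[p[0],p[1],ez]
        return np.r_[(proj('scene',L@M+o)-nat(sc,(255,155))).ravel(),(proj('side',L[4:]@M+o)-nat(si,(200,190))).ravel(),2*(proj(W,Lw@M+o)-n8(P[s])).ravel()]
    r=least_squares(f,[.5,.15,0]); print(s,r.x[:2].round(4),np.degrees(r.x[2]).round(1),r.fun.round(1))
E
python3 fit2.py
```

```text
large [0.5026 0.2112] -4.8 [-0.5 -0.2 -0.4  0.4 -0.7  0.9  0.   0.  -0.3 -0.1  0.   2.7]
medium [0.458  0.1973] -1.5 [-0.3 -0.5 -0.2 -0.2 -0.3 -0.5 -0.2 -0.9 -0.2  1.  -1.1  1.3]
small [0.5655 0.2067] -0.6 [-0.3 -0.3 -0.4  0.2 -0.3  0.2  0.3 -0.5 -0.5 -0.2 -0.9  1.6]
stand [ 0.6228 -0.186  -0.0486  0.2299] -2.786885047102362 [ 0.2 -0.2  0.5  1.1  1.2 -0.4 -0.  -0.   1.7  0.6 -1.1 -0.8 -0.8 -0.7]
0.053 [ 0.5699 -0.1834  0.2299]
0.138 [ 0.485  -0.1793  0.2299]
0.155 [ 0.468  -0.1785  0.2299]
slat [0.4359 0.1278 0.05  ] [0.4229 0.2724 0.05  ] 5.1
slat [0.5977 0.1422 0.05  ] [0.5826 0.2889 0.05  ] 5.9
large [0.504  0.2111] 6.7 [ 0.2  1.3 -0.9 -0.4  0.1  2.4 -0.5 -0.8 -0.1  0.2 -0.5  2.7 -0.9 -2.5
 -3.1  1.3  2.9  2.2 -0.8  0.4  1.4 -1.8]
medium [0.454  0.1997] 1.8 [ 0.2 -1.2 -0.  -1.5  0.2 -1.2 -0.  -2.1  0.2  0.   0.2  2.   3.  -0.1
 -3.5  0.6]
small [0.5643 0.2072] 4.6 [-0.1 -0.2 -0.7 -0.6 -0.   0.3  0.1 -1.3 -0.5 -0.5 -0.5  1.7  0.  -0.4
 -2.8 -1.4  1.5  1.2 -2.4  3.3  3.3 -2.5]
```

Call:
play_rows([
  [[0,0,-0.001,-0.051],[0,0,0,-0.051],[0,0,0,-0.05],[-0.005,0.011,0.02,0],[0,0,0.02,0]],
])

```text
time: 2.23
ee_pos: [0.5046, 0.212, 0.292]
tcp_rot: [180.0, 0.1, -174.4]
wrist_force: [0.4, -0.0, -0.4]
opening: 0.0852
grasp_force: 0.0
```

Call:
play_rows([
  [[0,0,0.02,0],[0,0,0.02,0],[0,0,0.02,0],[0,0,0,0],[0,0,0,0]],
])

```text
time: 2.65
ee_pos: [0.5032, 0.2108, 0.2317]
tcp_rot: [-180.0, -0.1, -174.4]
wrist_force: [0.2, 0.1, 1.6]
opening: 0.0851
grasp_force: 0.0
```

```bash
python3 - <<'E'
from workcell import bot
import cv2,numpy as np
c=bot.camera("wrist"); o=bot.get_obs()
np.save("pics/w2.npy",c["img"]); cv2.imwrite("pics/w2.png",cv2.resize(c["img"],(800,600),interpolation=cv2.INTER_CUBIC))
print({k:c[k] for k in c if k!="img"}); print(o['time'],o['ee_pos'],o['tcp_rot'],o['wrist_force'])
E
```

```text
{'vfov': 64.1586788931614, 'cx': 255.10005727051606, 'cy': 193.22023781834264, 'D': array([-0.0504322,  0.       ,  0.       ,  0.       ,  0.       ]), 'xyz': array([0.43581093, 0.20282826, 0.37423903]), 'attitude': array([1.64571764e+02, 3.79861260e-02, 9.56395950e+01])}
2.7 [0.50370525 0.21095938 0.23295131] [-1.79999810e+02 -3.37580964e-03 -1.74372147e+02] [ 0.1218135  -0.16867072  0.494443  ]
```

View pics/w2.png

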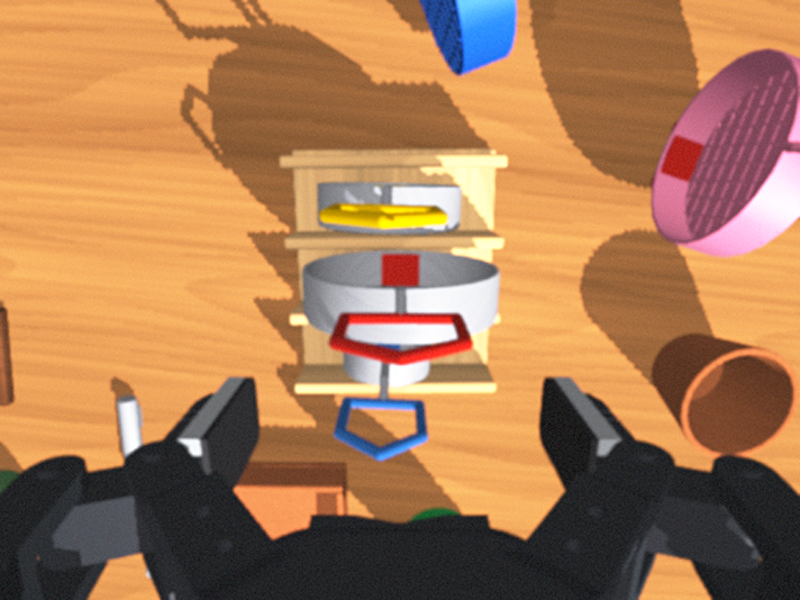

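The rack is now square in the picture. Red loop centre (401,335), yellow (383,215), blue (381,425).

```bash
cat > fit3.py <<'E'
from h import *
def rz(a): return np.array([[np.cos(a),-np.sin(a),0],[np.sin(a),np.cos(a),0],[0,0,1]])
W={'vfov':64.1586788931614,'cx':255.10005727051606,'cy':193.22023781834264,'D':[-0.0504322],'xyz':[.43581093,.20282826,.37423903],'attitude':[164.571764,.037986,95.639595]}
n8=lambda c:(np.array(c)+.5)/1.5625-.5
P={'large':(.027,.179,[(345,318),(460,318),(333,342),(470,342),(401,358)]),'medium':(.024,.163,[(321,215),(446,215)]),'small':(.021,.149,[(343,404),(422,404),(337,427),(427,427),(380,457)])}
for s,(w,ez,pk) in P.items():
    L=np.array([[0,-w,-.024],[0,w,-.024],[0,-w,.010],[0,w,.010],[0,0,.027]])
    if s=='medium': L=np.array([[0,-w,0.005],[0,w,0.005]])
    f=lambda p:(proj(W,L@rz(p[2]).T+[p[0],p[1],ez+p[3]])-n8(pk)).ravel()
    for g in ([1,1,1,0],[1,1,0,0]):
        r=least_squares(lambda p:np.r_[f(p),(p[3])*1e4,(0 if g[2] else 1e4)*(p[2]-.0977)],[.5,.2,.09,0]); print(s,r.x.round(4),np.degrees(r.x[2]).round(1),r.fun.round(1))
E
python3 fit3.py
```

```text
large [0.5036 0.2106 0.0988 0.    ] 5.7 [ 0.1 -0.2 -1.5 -0.2  2.1  0.1 -1.6  0.1  0.7 -0.1  0.1  0. ]
large [0.5036 0.2106 0.0977 0.    ] 5.6 [ 0.1 -0.2 -1.5 -0.2  2.1  0.1 -1.6  0.2  0.7 -0.1  0.1  0. ]
medium [0.4546 0.198  0.0972 0.    ] 5.6 [ 4.  -0.1 -4.  -0.1  0.1 -0. ]
medium [0.4546 0.198  0.0977 0.    ] 5.6 [ 4.  -0.1 -4.  -0.1  0.1 -0. ]
small [0.5639 0.2064 0.0987 0.    ] 5.7 [ 2.4 -1.8 -1.3 -1.7  1.8  3.4 -2.8  3.5 -0.  -3.7  0.1  0. ]
small [0.5639 0.2064 0.0977 0.    ] 5.6 [ 2.4 -1.8 -1.3 -1.7  1.8  3.4 -2.8  3.5 -0.  -3.7  0.1  0. ]
```

Call:
play_rows([
  [[0,0,0.02,0],[0,0,0.02,0],[0,0,0.02,0],[0,0,0.02,0],[0,0,0.004,0]],
])

```text
time: 3.12
ee_pos: [0.5034, 0.2108, 0.1468]
tcp_rot: [-180.0, -0.1, -174.4]
wrist_force: [-0.2, -0.1, 0.0]
opening: 0.0849
grasp_force: 0.0
```

Call:
play_rows([
  [[0,0,0,0],[0,0,0,0],[0,0,0,0],[0,0,0,0],[0,0,0,0]],
], gripper=0.045, squeeze=60)

```text
time: 3.53
ee_pos: [0.5047, 0.2113, 0.1507]
tcp_rot: [179.9, 0.2, -174.4]
wrist_force: [-1.4, 0.3, 7.2]
opening: 0.0585
grasp_force: 64.3
```

Call:
play_rows([
  [[0,0,0,0],[0,0,-0.01,0],[0,0,-0.02,0],[0,0,-0.02,0],[0,0,-0.02,0]],
])

```text
time: 3.95
ee_pos: [0.5036, 0.2109, 0.22]
tcp_rot: [-180.0, -0.0, -174.4]
wrist_force: [0.4, -0.2, -2.3]
opening: 0.0579
grasp_force: 64.9
```

Call:
play_rows([
  [[0,-0.02,0,0],[0,-0.03,0,0],[0,-0.03,0,0],[0,-0.035,0,0],[0,-0.035,0,0]],
])

```text
time: 4.37
ee_pos: [0.5185, 0.0605, 0.2193]
tcp_rot: [-180.0, 0.0, -174.3]
wrist_force: [1.1, 0.5, -3.7]
opening: 0.0582
grasp_force: 65.2
```

Call:
play_rows([
  [[0.015,-0.026,0,0],[0.015,-0.026,0,0],[0.015,-0.026,0,0],[0.015,-0.026,0,0],[0.015,-0.026,0,0]],
])

```text
time: 4.78
ee_pos: [0.4559, -0.0762, 0.2194]
tcp_rot: [-180.0, 0.0, -174.4]
wrist_force: [0.9, -0.5, -2.9]
opening: 0.0584
grasp_force: 65.4
```

Call:
play_rows([
  [[0.015,-0.025,0,0.03],[0.015,-0.023,0,0.03],[0.015,-0.018,0,0.03],[0.01,-0.015,0,0.03],[0,-0.008,0,0.027]],
])

```text
time: 5.2
ee_pos: [0.405, -0.1685, 0.2197]
tcp_rot: [-180.0, 0.0, 177.0]
wrist_force: [1.0, -0.0, -3.8]
opening: 0.0585
grasp_force: 65.4
```

Call:
play_rows([
  [[0,0,0,0],[0,0,0,0],[0,0,0,0],[0,0,0,0],[0,0,0,0]],
])

```text
time: 5.62
ee_pos: [0.4067, -0.1663, 0.2182]
tcp_rot: [180.0, -0.0, 177.3]
wrist_force: [0.5, 1.0, -2.7]
opening: 0.0583
grasp_force: 65.3
```

```bash
python3 - <<'E'
from workcell import bot
import cv2,numpy as np
t=[]
for n in ["wrist","side","scene"]:
    c=bot.camera(n); np.save(f"pics/{n}3.npy",c["img"]); t.append(c["img"])
    if n=="wrist": print({k:c[k] for k in c if k!="img"})
o=bot.get_obs()
print(o['time'],o['ee_pos'],o['tcp_rot'],o['wrist_force'],o['q'])
a=cv2.resize(t[0],(400,300)); f=lambda i,x,y:cv2.resize(t[i][y:y+75,x:x+100],(400,300),interpolation=cv2.INTER_CUBIC)
cv2.imwrite("pics/c3.png",np.vstack([np.hstack([a,f(1,210,90)]),np.hstack([f(2,125,140),cv2.resize(t[2][90:300,80:360],(400,300))])]))
E
```

```text
{'vfov': 64.1586788931614, 'cx': 255.10005727051606, 'cy': 193.22023781834264, 'D': array([-0.0504322,  0.       ,  0.       ,  0.       ,  0.       ]), 'xyz': array([ 0.33883828, -0.16451   ,  0.36068526]), 'attitude': array([ 1.64464495e+02, -2.06688696e-03,  8.73098516e+01])}
5.7667 [ 0.40658086 -0.16660673  0.21823651] [ 1.79996041e+02 -9.70778895e-03  1.77260814e+02] [-0.0725447  -0.54227592 -1.94747676] [-2.22829123e+01 -1.03198823e+01 -6.09389584e+00  9.42364594e+01
  4.83525387e-04 -1.95437262e+01]
```

View pics/c3.png

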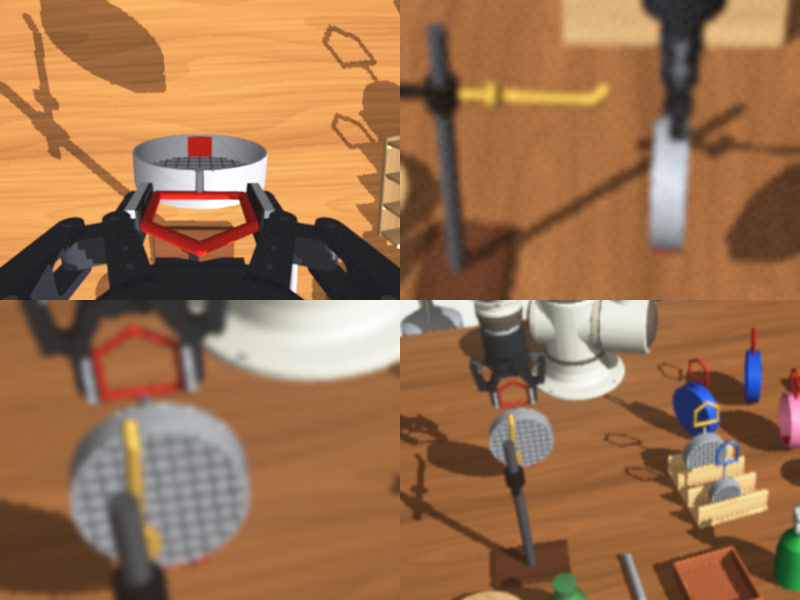

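```bash
cat > fit4.py <<'E'
from fit3 import *
W1={'vfov':64.1586788931614,'cx':255.10005727051606,'cy':193.22023781834264,'D':[-0.0504322],'xyz':[.4330174,.2004103,.47346973],'attitude':[164.474159,.0179661,86.923216]}
nat=lambda c,off:(np.array(c)+.5)/4-.5+np.array(off)
def g(p):
    T=lambda q:np.array(q)@rz(p[2]).T+[p[0],p[1],0]
    z=p[3]
    return np.r_[(proj('scene',T([[-.155,0,z+.014],[0,0,.302]]))-nat([(131,124),(124,196)],(125,140))).ravel(),
     (proj('side',T([[-.153,0,z+.012],[-.138,0,z],[-.053,0,z],[0,0,.302],[0,0,.012]]))-nat([(203,92),(187,100),(92,94),(37,30),(58,268)],(210,90))).ravel(),
     (proj(W1,T([[-.05,.07,.012],[.04,.07,.012]]))-n8([(107,322),(120,403)])).ravel()]
r=least_squares(g,[.6,-.2,0,.25]); p=r.x;print('stand',p.round(4),np.degrees(p[2]).round(2),r.fun.round(1))
J=r.jac; print(np.sqrt(np.diag(np.linalg.inv(J.T@J)))*.8)
for u in (.053,.138,.155): print(u,(rz(p[2])@[-u,0,0]+[p[0],p[1],p[3]]).round(4))
# check: handle eye as seen
peak=nat((135,30),(125,140)); print('peak px',peak, proj('scene',[.4066,-.1666,.218+.031+.027]), proj('scene',[.4066,-.1666,.218+.025+.027]))
E
python3 fit4.py | tail -8
```

```text
small [0.5639 0.2064 0.0977 0.    ] 5.6 [ 2.4 -1.8 -1.3 -1.7  1.8  3.4 -2.8  3.5 -0.  -3.7  0.1  0. ]
stand [ 0.6189 -0.1831 -0.0148  0.2273] -0.85 [-1.  -0.7  1.6  0.3  2.  -0.3  1.8  0.2  2.3  1.2 -0.  -0.3  0.1 -0.2
 -1.6  2.4  1.1  0.8]
[0.00083689 0.0008343  0.0102645  0.00170237]
0.053 [ 0.5659 -0.1823  0.2273]
0.138 [ 0.4809 -0.1811  0.2273]
0.155 [ 0.4639 -0.1808  0.2273]
peak px [158.375 147.125] [[158.07599166 145.93660475]] [[158.40136115 147.80133338]]
```

Scene and side views show the sieve held squarely in front of the hook. Tip is at scene (157,171) and side (260,113).

Call:
play_rows([
  [[0,-0.006,0.006,0],[0,-0.007,0.006,0],[0,0,0,0],[-0.012,0,0,0],[-0.014,0,0,0]],
])

```text
time: 6.18
ee_pos: [0.4314, -0.1817, 0.2062]
tcp_rot: [180.0, -0.0, 177.1]
wrist_force: [0.6, 0.3, -3.6]
opening: 0.0584
grasp_force: 65.4
```

Call:
play_rows([
  [[-0.012,0,0,0],[-0.012,0,0,0],[-0.012,0,0,0],[-0.012,0,0,0],[0,0,0,0]],
])

```text
time: 6.6
ee_pos: [0.4809, -0.1839, 0.2053]
tcp_rot: [180.0, -0.0, 177.2]
wrist_force: [0.9, -1.0, -3.1]
opening: 0.058
grasp_force: 65.4
```

```bash
python3 - <<'E'
from workcell import bot
import cv2,numpy as np
t=[bot.camera(n)["img"] for n in ("side","scene","wrist")]
o=bot.get_obs(); print(o['time'],o['ee_pos'],o['wrist_force'])
f=lambda im,x,y:cv2.resize(im[y:y+75,x:x+100],(400,300),interpolation=cv2.INTER_CUBIC)
cv2.imwrite("pics/c4.png",np.vstack([np.hstack([f(t[0],210,90),f(t[1],125,140)]),np.hstack([cv2.resize(t[2],(400,300)),f(t[2],200,230)])]))
E
```

```text
6.75 [ 0.47912066 -0.18370354  0.20598223] [-1.47864485  0.10910942 -2.01228324]
```

View pics/c4.png

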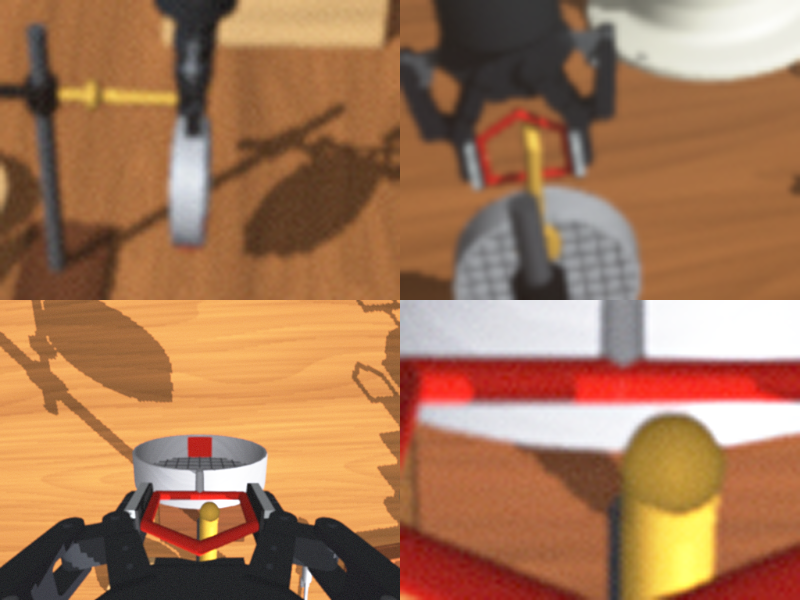

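The wrist view shows the brass tip inside the loop at (209,510), about 4 mm right of centre. Carrying on.

Call:
play_rows([
  [[-0.01,0.004,0,0],[-0.015,0,0,0],[-0.015,0,0,0],[-0.015,0,0,0],[-0.005,0,0,0]],
])

```text
time: 7.17
ee_pos: [0.5413, -0.1824, 0.206]
tcp_rot: [180.0, 0.0, 177.2]
wrist_force: [0.3, -0.8, -2.7]
opening: 0.0586
grasp_force: 65.4
```

Call:
play_rows([
  [[0,0,0.005,0],[0,0,0.005,0],[0,0,0.004,0],[0,0,0,0],[0,0,0,0]],
])

```text
time: 7.58
ee_pos: [0.5391, -0.1825, 0.1921]
tcp_rot: [180.0, -0.0, 177.2]
wrist_force: [-0.4, 0.2, -3.7]
opening: 0.0585
grasp_force: 65.5
```

Call:
play_rows([
  [[0,0,0.003,0],[0,0,0.002,0],[0,0,0.001,0],[0,0,0,0],[0,0,0,0]],
])

```text
time: 8.0
ee_pos: [0.5398, -0.1825, 0.1863]
tcp_rot: [-180.0, -0.0, 177.2]
wrist_force: [-1.0, -0.3, -2.7]
opening: 0.0579
grasp_force: 65.5
```

Call:
play_rows([
  [[0,0,0.002,0],[0,0,0.002,0],[0,0,0,0],[0,0,0,0],[0,0,0,0]],
])

```text
time: 8.42
ee_pos: [0.5406, -0.1822, 0.1846]
tcp_rot: [-180.0, 0.2, 177.2]
wrist_force: [-2.0, 4.9, 10.1]
opening: 0.0583
grasp_force: 66.6
```

Call:
play_rows([
  [[0,0,0.002,0],[0,0,0.001,0],[0,0,0,0],[0,0,0,0],[0,0,0,0]],
])

```text
time: 8.83
ee_pos: [0.5409, -0.1823, 0.1842]
tcp_rot: [-179.9, 0.4, 177.2]
wrist_force: [-5.4, 4.9, 26.0]
opening: 0.0581
grasp_force: 67.8
```

Call:
play_rows([
  [[0,0,-0.003,0],[0,0,-0.003,0],[0,0,0,0],[0,0,0,0],[0,0,0,0]],
])

```text
time: 9.25
ee_pos: [0.5399, -0.1823, 0.1851]
tcp_rot: [180.0, -0.0, 177.2]
wrist_force: [-0.2, 2.8, 1.5]
opening: 0.0584
grasp_force: 65.9
```

Call:
play_rows([
  [[0,0,0,0],[0,0,0,0],[0,0,0,0],[0,0,0,0],[0,0,-0.005,0]],
], gripper=0.085)

```text
time: 9.67
ee_pos: [0.5395, -0.1825, 0.1894]
tcp_rot: [180.0, -0.1, 177.2]
wrist_force: [-0.5, 0.2, -0.0]
opening: 0.0848
grasp_force: 0.0
```

Call:
play_rows([
  [[0,0,-0.01,0],[0,0,-0.015,0],[0,0,-0.015,0],[0,0,-0.015,0],[0,0,-0.015,0]],
])

```text
time: 10.08
ee_pos: [0.5398, -0.1826, 0.2621]
tcp_rot: [-180.0, 0.1, 177.2]
wrist_force: [0.7, 0.1, 0.2]
opening: 0.085
grasp_force: 0.0
```

Call:
play_rows([
  [[0.006,0,-0.005,0],[0.008,0,0,0],[0.009,0,0,0],[0.009,0,0,0],[0.008,0,0,0]],
], gripper=0.03)

```text
time: 10.5
ee_pos: [0.4983, -0.1804, 0.2646]
tcp_rot: [180.0, -0.1, 177.2]
wrist_force: [-1.0, 0.0, -0.3]
opening: 0.0303
grasp_force: 0.0
```

```bash
cat > look.py <<'E'
import sys
from workcell import bot
import cv2,numpy as np
t=[bot.camera(n)["img"] for n in ("side","scene","wrist")]
o=bot.get_obs(); print(o['time'],o['ee_pos'],o['tcp_rot'],o['wrist_force'],o['opening'])
f=lambda im,x,y:cv2.resize(im[y:y+75,x:x+100],(400,300),interpolation=cv2.INTER_CUBIC)
cv2.imwrite(f"pics/{sys.argv[1]}.png",np.vstack([np.hstack([f(t[0],210,90),f(t[1],125,155)]),np.hstack([cv2.resize(t[2],(400,300)),f(t[2],200,230)])]))
E
python3 look.py c5
```

```text
10.65 [ 0.49904979 -0.18054779  0.26532723] [-1.79994799e+02  1.26250209e-02  1.77181279e+02] [ 0.57349496 -0.12447489 -0.82596095] 0.03032268499547699
```

View pics/c5.png

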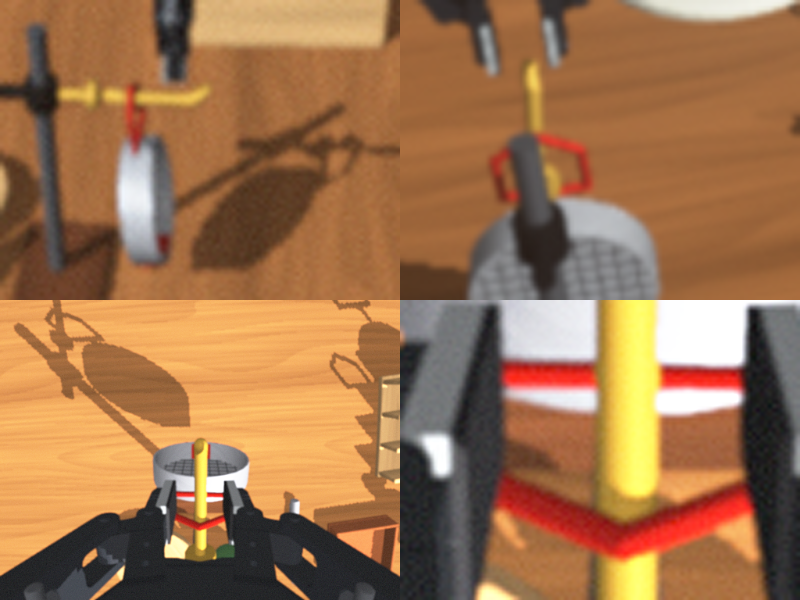

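The large sieve hangs, centred on the arm. The fingers straddle the arm in front of it.

Call:
play_rows([
  [[0,0,0.015,0],[0,0,0.015,0],[0,0,0.015,0],[0,0,0.005,0],[-0.008,0,0,0]],
])

```text
time: 11.07
ee_pos: [0.5069, -0.1808, 0.2142]
tcp_rot: [180.0, -0.1, 177.2]
wrist_force: [-0.5, 0.3, 0.3]
opening: 0.03
grasp_force: 0.0
```

Call:
play_rows([
  [[-0.006,0,0,0],[-0.006,0,0,0],[-0.006,0,0,0],[-0.006,0,0,0],[-0.006,0,0,0]],
])

```text
time: 11.48
ee_pos: [0.5383, -0.1825, 0.2156]
tcp_rot: [-180.0, -0.0, 177.2]
wrist_force: [-3.2, 0.7, 0.2]
opening: 0.0301
grasp_force: 1.6
```

Call:
play_rows([
  [[-0.003,0,0,0],[-0.003,0,0,0],[-0.003,0,0,0],[0,0,0,0],[0,0,0,0]],
])

```text
time: 11.9
ee_pos: [0.5471, -0.1829, 0.2152]
tcp_rot: [180.0, 0.0, 177.2]
wrist_force: [0.3, -0.3, 0.8]
opening: 0.0295
grasp_force: 0.0
```

Call:
play_rows([
  [[-0.002,0,0,0],[-0.002,0,0,0],[-0.001,0,0,0],[0,0,0,0],[0,0,0,0]],
])

```text
time: 12.32
ee_pos: [0.5521, -0.1831, 0.2153]
tcp_rot: [180.0, 0.0, 177.2]
wrist_force: [0.8, -0.2, -0.9]
opening: 0.0299
grasp_force: 0.0
```

Call:
play_rows([
  [[-0.001,0,0,0],[-0.001,0,0,0],[-0.001,0,0,0],[0,0,0,0],[0,0,0,0]],
])

```text
time: 12.73
ee_pos: [0.5547, -0.1833, 0.2152]
tcp_rot: [-180.0, -0.0, 177.2]
wrist_force: [-2.3, 0.5, 0.9]
opening: 0.0296
grasp_force: 1.3
```

Call:
play_rows([
  [[-0.001,0,0,0],[-0.001,0,0,0],[0,0,0,0],[0,0,0,0],[0,0,0,0]],
])

```text
time: 13.15
ee_pos: [0.5552, -0.1833, 0.2151]
tcp_rot: [180.0, -0.2, 177.2]
wrist_force: [-11.6, 0.5, 2.2]
opening: 0.0299
grasp_force: 5.7
```

Call:
play_rows([
  [[-0.001,0,0,0],[-0.001,0,0,0],[0,0,0,0],[0,0,0,0],[0,0,0,0]],
])

```text
time: 13.57
ee_pos: [0.5557, -0.1833, 0.2149]
tcp_rot: [180.0, -0.4, 177.2]
wrist_force: [-19.3, 2.3, 3.4]
opening: 0.0301
grasp_force: 9.8
```

Call:
play_rows([
  [[0.01,0,0,0],[0.012,0,0,0],[0,0,-0.025,0],[0,0,-0.025,0],[0,0,-0.025,0]],
])

```text
time: 13.98
ee_pos: [0.5367, -0.1823, 0.291]
tcp_rot: [180.0, 0.0, 177.2]
wrist_force: [0.3, 0.7, 0.3]
opening: 0.0299
grasp_force: 0.0
```

Call:
play_rows([
  [[0,0,0,-0.049],[0,0,0,-0.049],[0,0,0,-0.049],[0.004,0.03,0,0],[0.004,0.03,0,0]],
], gripper=0.085)

```text
time: 14.4
ee_pos: [0.5233, -0.1237, 0.2897]
tcp_rot: [180.0, 0.0, -174.5]
wrist_force: [0.2, 0.7, -0.1]
opening: 0.0848
grasp_force: 0.0
```

Call:
play_rows([
  [[0.004,0.033,0,0],[0.004,0.033,0,0],[0.004,0.033,0,0],[0.004,0.033,0,0],[0.004,0.033,0,0]],
])

```text
time: 14.82
ee_pos: [0.4867, 0.0403, 0.2905]
tcp_rot: [180.0, 0.1, -174.4]
wrist_force: [-0.2, -1.1, 0.3]
opening: 0.0851
grasp_force: 0.0
```

Call:
play_rows([
  [[0.004,0.033,0,0],[0.004,0.033,0,0],[0.004,0.033,0,0],[0.004,0.033,0,0],[0.0,0.03,0,0]],
])

```text
time: 15.23
ee_pos: [0.4544, 0.2004, 0.2907]
tcp_rot: [180.0, 0.1, -174.3]
wrist_force: [-0.3, 0.4, 1.3]
opening: 0.0847
grasp_force: 0.0
```

Call:
play_rows([
  [[0,0,0.015,0],[0,0,0.02,0],[0,0,0.02,0],[0,0,0,0],[0,0,0,0]],
])

```text
time: 15.65
ee_pos: [0.4548, 0.1985, 0.2351]
tcp_rot: [-180.0, -0.1, -174.4]
wrist_force: [0.0, 0.1, 0.1]
opening: 0.0847
grasp_force: 0.0
```

Call:
play_rows([
  [[0,0,0.02,0],[0,0,0.02,0],[0,0,0.02,0],[0,0,0.02,0],[0,0,0.02,0]],
])

```text
time: 16.07
ee_pos: [0.456, 0.1987, 0.1363]
tcp_rot: [179.9, 0.2, -174.4]
wrist_force: [-0.0, 0.9, -0.6]
opening: 0.0853
grasp_force: 0.0
```

Call:
play_rows([
  [[0,0,0.003,0],[0,0,0,0],[0,0,0,0],[0,0,0,0],[0,0,0,0]],
], gripper=0.04)

```text
time: 16.48
ee_pos: [0.456, 0.1988, 0.1344]
tcp_rot: [179.9, 0.2, -174.4]
wrist_force: [-0.9, 0.3, 6.8]
opening: 0.0522
grasp_force: 63.2
```

Call:
play_rows([
  [[0,0,0,0],[0,0,0,0],[0,0,-0.01,0],[0,0,-0.015,0],[0,0,-0.02,0]],
])

```text
time: 16.9
ee_pos: [0.4545, 0.1982, 0.1776]
tcp_rot: [-180.0, -0.1, -174.4]
wrist_force: [0.8, -1.0, -2.1]
opening: 0.0527
grasp_force: 63.0
```

Call:
play_rows([
  [[0,0,-0.024,0],[0,0,-0.024,0],[0.004,-0.022,0,0],[0.004,-0.025,0,0],[0.004,-0.028,0,0]],
])

```text
time: 17.32
ee_pos: [0.4504, 0.1224, 0.2265]
tcp_rot: [180.0, 0.0, -174.3]
wrist_force: [-0.9, -0.9, -2.2]
opening: 0.0523
grasp_force: 63.3
```

Call:
play_rows([
  [[0.0074,-0.0322,0,0],[0.0074,-0.0322,0,0],[0.0074,-0.0322,0,0],[0.0074,-0.0322,0,0],[0.0074,-0.0322,0,0]],
])

```text
time: 17.73
ee_pos: [0.4289, -0.0427, 0.2263]
tcp_rot: [-180.0, 0.0, -174.4]
wrist_force: [-0.3, -0.1, -2.3]
opening: 0.0525
grasp_force: 63.2
```

Call:
play_rows([
  [[0.0074,-0.0322,0,0],[0.0074,-0.0302,0,0],[0.0074,-0.027,0,0],[0.0074,-0.023,0,0],[0.0074,-0.019,0,0]],
])

```text
time: 18.15
ee_pos: [0.405, -0.1773, 0.2262]
tcp_rot: [-180.0, 0.0, -174.4]
wrist_force: [0.9, -0.1, -2.1]
opening: 0.0523
grasp_force: 63.2
```

Call:
play_rows([
  [[0,0,0,0.049],[0,0,0,0.049],[0,0,0,0.049],[0,0,0,0],[0,0,0,0]],
])

```text
time: 18.57
ee_pos: [0.4055, -0.1757, 0.2259]
tcp_rot: [-180.0, 0.0, 177.3]
wrist_force: [-0.7, -0.6, -1.7]
opening: 0.0526
grasp_force: 63.4
```

Call:
play_rows([
  [[0,0,0.01,0],[0,0,0.0095,0],[0,0,0,0],[-0.012,0,0,0],[-0.014,0,0,0]],
])

```text
time: 18.98
ee_pos: [0.4312, -0.1767, 0.2055]
tcp_rot: [180.0, -0.0, 177.2]
wrist_force: [1.0, -0.3, -1.6]
opening: 0.0524
grasp_force: 63.5
```

Call:
play_rows([
  [[-0.012,0,0,0],[-0.012,0,0,0],[-0.012,0,0,0],[-0.012,0,0,0],[-0.01,0,0,0]],
])

```text
time: 19.4
ee_pos: [0.49, -0.1796, 0.2052]
tcp_rot: [180.0, -0.0, 177.2]
wrist_force: [-0.3, 0.2, -2.1]
opening: 0.0523
grasp_force: 63.5
```

Call:
play_rows([
  [[-0.01,0,0,0],[-0.01,0,0,0],[-0.01,0,0,0],[-0.006,0,0,0],[0,0,0,0]],
])

```text
time: 19.82
ee_pos: [0.5263, -0.1815, 0.2053]
tcp_rot: [180.0, -0.0, 177.2]
wrist_force: [-0.7, 0.0, -1.8]
opening: 0.0519
grasp_force: 63.4
```

Call:
play_rows([
  [[0,0,0.007,0],[0,0,0.007,0],[0,0,0.004,0],[0,0,0,0],[0,0,0,0]],
])

```text
time: 20.23
ee_pos: [0.5249, -0.1814, 0.1875]
tcp_rot: [180.0, -0.0, 177.2]
wrist_force: [0.8, -0.3, -1.6]
opening: 0.052
grasp_force: 63.6
```

Call:
play_rows([
  [[0,0,0.002,0],[0,0,0.002,0],[0,0,0,0],[0,0,0,0],[0,0,0,0]],
])

```text
time: 20.65
ee_pos: [0.5257, -0.1815, 0.1849]
tcp_rot: [-180.0, 0.1, 177.2]
wrist_force: [-1.3, 1.3, 5.7]
opening: 0.0523
grasp_force: 64.1
```

Call:
play_rows([
  [[0,0,-0.002,0],[0,0,0,0],[0,0,0,0],[0,0,0,0],[0,0,0,0]],
])

```text
time: 21.07
ee_pos: [0.5253, -0.1814, 0.1855]
tcp_rot: [180.0, -0.0, 177.2]
wrist_force: [-0.4, 0.9, -1.5]
opening: 0.0523
grasp_force: 63.6
```

Call:
play_rows([
  [[0,0,0,0],[0,0,0,0],[0,0,0,0],[0,0,0,0],[0,0,-0.005,0]],
], gripper=0.085)

```text
time: 21.48
ee_pos: [0.5251, -0.1814, 0.1901]
tcp_rot: [180.0, -0.1, 177.2]
wrist_force: [-0.1, -0.7, 0.1]
opening: 0.0852
grasp_force: 0.0
```

Call:
play_rows([
  [[0,0,-0.01,0],[0,0,-0.015,0],[0,0,-0.015,0],[0,0,-0.015,0],[0,0,-0.018,0]],
])

```text
time: 21.9
ee_pos: [0.5253, -0.1814, 0.2652]
tcp_rot: [-180.0, 0.0, 177.2]
wrist_force: [1.0, 0.2, -0.3]
opening: 0.0849
grasp_force: 0.0
```

Call:
play_rows([
  [[0.006,0,-0.003,0],[0.008,0,0,0],[0.009,0,0,0],[0.009,0,0,0],[0.006,0,0,0]],
], gripper=0.03)

```text
time: 22.32
ee_pos: [0.4858, -0.1795, 0.2661]
tcp_rot: [180.0, -0.1, 177.2]
wrist_force: [0.5, 0.4, -0.2]
opening: 0.0302
grasp_force: 0.0
```

Call:
play_rows([
  [[0,0,0.015,0],[0,0,0.015,0],[0,0,0.015,0],[0,0,0.005,0],[-0.005,0,0,0]],
])

```text
time: 22.73
ee_pos: [0.491, -0.1796, 0.2155]
tcp_rot: [180.0, -0.1, 177.2]
wrist_force: [-0.4, -0.0, 0.1]
opening: 0.0295
grasp_force: 0.0
```

Call:
play_rows([
  [[-0.006,0,0,0],[-0.006,0,0,0],[-0.006,0,0,0],[-0.006,0,0,0],[-0.004,0,0,0]],
])

```text
time: 23.15
ee_pos: [0.5211, -0.1813, 0.217]
tcp_rot: [-180.0, -0.0, 177.2]
wrist_force: [-2.7, 0.1, 1.5]
opening: 0.0301
grasp_force: 1.2
```

Call:
play_rows([
  [[-0.003,0,0,0],[-0.003,0,0,0],[-0.003,0,0,0],[-0.003,0,0,0],[-0.002,0,0,0]],
])

```text
time: 23.57
ee_pos: [0.5344, -0.1819, 0.2168]
tcp_rot: [180.0, -0.0, 177.2]
wrist_force: [-1.9, 1.0, 1.3]
opening: 0.03
grasp_force: 1.0
```

Call:
play_rows([
  [[-0.003,0,0,0],[-0.003,0,0,0],[-0.003,0,0,0],[-0.002,0,0,0],[0,0,0,0]],
])

```text
time: 23.98
ee_pos: [0.5458, -0.1825, 0.2166]
tcp_rot: [180.0, 0.0, 177.2]
wrist_force: [-0.8, -0.1, -0.3]
opening: 0.0299
grasp_force: 0.0
```

Call:
play_rows([
  [[-0.001,0,0,0],[-0.001,0,0,0],[-0.001,0,0,0],[0,0,0,0],[0,0,0,0]],
])

```text
time: 24.4
ee_pos: [0.5483, -0.1826, 0.2167]
tcp_rot: [180.0, -0.0, 177.2]
wrist_force: [-2.5, 0.1, 0.1]
opening: 0.03
grasp_force: 1.2
```

Call:
play_rows([
  [[-0.001,0,0,0],[-0.001,0,0,0],[0,0,0,0],[0,0,0,0],[0,0,0,0]],
])

```text
time: 24.82
ee_pos: [0.5489, -0.1826, 0.2165]
tcp_rot: [180.0, -0.2, 177.2]
wrist_force: [-9.3, 0.7, -0.1]
opening: 0.0301
grasp_force: 5.1
```

Call:
play_rows([
  [[0.01,0,0,0],[0.012,0,0,0],[0,0,-0.025,0],[0,0,-0.025,0],[0,0,-0.025,0]],
])

```text
time: 25.23
ee_pos: [0.5283, -0.1815, 0.2927]
tcp_rot: [180.0, 0.0, 177.2]
wrist_force: [0.1, -0.5, 0.7]
opening: 0.0303
grasp_force: 0.0
```

Call:
play_rows([
  [[0,0,0,-0.049],[0,0,0,-0.049],[0,0,0,-0.049],[-0.005,0.03,0,0],[-0.005,0.03,0,0]],
], gripper=0.085)

```text
time: 25.65
ee_pos: [0.5328, -0.1212, 0.2916]
tcp_rot: [-180.0, 0.1, -174.5]
wrist_force: [0.7, -0.0, -1.4]
opening: 0.0846
grasp_force: 0.0
```

Call:
play_rows([
  [[-0.0063,0.034,0,0],[-0.0063,0.034,0,0],[-0.0063,0.034,0,0],[-0.0063,0.034,0,0],[-0.0063,0.034,0,0]],
])

```text
time: 26.07
ee_pos: [0.5474, 0.0532, 0.2921]
tcp_rot: [180.0, 0.1, -174.4]
wrist_force: [1.0, -1.2, 0.9]
opening: 0.0853
grasp_force: 0.0
```

Call:
play_rows([
  [[-0.0063,0.034,0,0],[-0.0063,0.034,0,0],[-0.0063,0.034,0,0],[-0.0063,0.031,0,0],[-0.006,0.02,0,0]],
])

```text
time: 26.48
ee_pos: [0.5632, 0.2098, 0.2918]
tcp_rot: [179.9, 0.1, -174.3]
wrist_force: [0.2, -0.2, -0.4]
opening: 0.085
grasp_force: 0.0
```

Call:
play_rows([
  [[0,0,0.02,0],[0,0,0.02,0],[0,0,0.02,0],[0,0,0,0],[0,0,0,0]],
])

```text
time: 26.9
ee_pos: [0.5629, 0.2067, 0.2314]
tcp_rot: [-180.0, -0.1, -174.4]
wrist_force: [-0.6, -0.2, -0.0]
opening: 0.0851
grasp_force: 0.0
```

```bash
python3 - <<'E'
from workcell import bot
from h import *
c=bot.camera("wrist"); o=bot.get_obs(); cv2.imwrite("pics/w6.png",c["img"]); print(o['time'],o['ee_pos'],o['tcp_rot'])
b,g,r=[c["img"][...,i].astype(int) for i in range(3)]
m=((b-r>50)&(b-g>30)).astype(np.uint8)
n,l,s,ce=cv2.connectedComponentsWithStats(m)
for i in range(1,n):
    if s[i,4]>60: print(s[i],ce[i])
a=np.radians(5.6)
for dy,dz in ((-.021,.01),(.021,.01),(0,.027),(-.021,-.024),(.021,-.024)): print(proj(c,[.563-dy*np.sin(a),.2064+dy*np.cos(a),.149+dz]))
E
```

```text
26.95 [0.56331388 0.20669597 0.23271584] [ 1.79981331e+02  4.35312176e-02 -1.74377709e+02]
[248 164  17   7 117] [255.86324786 167.        ]
[225 191  63  28 792] [256.15277778 204.09848485]
[[228.03398829 204.38672391]]
[[285.10975511 204.4306397 ]]
[[256.68558924 211.94281941]]
[[231.47293524 192.19997367]]
[[281.31032488 192.23940025]]
```

Call:
play_rows([
  [[0,0,0.0225,0],[0,0,0.0225,0],[0,0,0.0225,0],[0,0,0.0225,0],[0,0,0.0225,0]],
])

```text
time: 27.37
ee_pos: [0.5642, 0.2069, 0.1205]
tcp_rot: [179.9, 0.2, -174.4]
wrist_force: [0.6, -0.8, 0.6]
opening: 0.0852
grasp_force: 0.0
```

Call:
play_rows([
  [[0,0,0.001,0],[0,0,0,0],[0,0,0,0],[0,0,0,0],[0,0,0,0]],
], gripper=0.035)

```text
time: 27.78
ee_pos: [0.5644, 0.2071, 0.1212]
tcp_rot: [179.9, 0.2, -174.4]
wrist_force: [-0.5, -0.3, 7.0]
opening: 0.0463
grasp_force: 61.3
```

Call:
play_rows([
  [[0,0,0,0],[0,0,0,0],[0,0,-0.01,0],[0,0,-0.015,0],[0,0,-0.02,0]],
])

```text
time: 28.2
ee_pos: [0.5627, 0.2065, 0.1639]
tcp_rot: [-180.0, -0.1, -174.4]
wrist_force: [0.9, 0.5, -0.9]
opening: 0.0464
grasp_force: 61.5
```

Call:
play_rows([
  [[0,0,-0.021,0],[0,0,-0.021,0],[0,0,-0.02,0],[0.015,-0.026,0,0],[0.015,-0.028,0,0]],
])

```text
time: 28.62
ee_pos: [0.5391, 0.1506, 0.2275]
tcp_rot: [180.0, 0.2, -174.2]
wrist_force: [0.7, -1.0, -1.6]
opening: 0.0464
grasp_force: 61.7
```

Call:
play_rows([
  [[0.0165,-0.032,0,0],[0.0165,-0.032,0,0],[0.0165,-0.032,0,0],[0.0165,-0.032,0,0],[0.0165,-0.032,0,0]],
])

```text
time: 29.03
ee_pos: [0.4713, -0.0187, 0.2267]
tcp_rot: [-180.0, 0.1, -174.4]
wrist_force: [0.9, -0.5, -0.3]
opening: 0.0464
grasp_force: 61.8
```

Call:
play_rows([
  [[0.0165,-0.032,0,0],[0.0165,-0.032,0,0],[0.0165,-0.032,0,0],[0.0165,-0.03,0,0],[0.016,-0.025,0,0]],
])

```text
time: 29.45
ee_pos: [0.4045, -0.1775, 0.2268]
tcp_rot: [-179.9, 0.1, -174.4]
wrist_force: [0.4, -1.1, 0.2]
opening: 0.0465
grasp_force: 61.8
```

Call:
play_rows([
  [[0,0,0,0.049],[0,0,0,0.049],[0,0,0,0.049],[0,0,0,0],[0,0,0,0]],
])

```text
time: 29.87
ee_pos: [0.4055, -0.1757, 0.2263]
tcp_rot: [-180.0, 0.1, 177.3]
wrist_force: [-0.2, 0.7, -0.9]
opening: 0.0465
grasp_force: 61.9
```

Call:
play_rows([
  [[0,0,0.01,0],[0,0,0.0095,0],[0,0,0,0],[-0.012,0,0,0],[-0.014,0,0,0]],
])

```text
time: 30.28
ee_pos: [0.4311, -0.1767, 0.2055]
tcp_rot: [180.0, -0.0, 177.2]
wrist_force: [-1.1, -0.5, -0.8]
opening: 0.0465
grasp_force: 62.0
```

Call:
play_rows([
  [[-0.012,0,0,0],[-0.012,0,0,0],[-0.012,0,0,0],[-0.012,0,0,0],[-0.01,0,0,0]],
])

```text
time: 30.7
ee_pos: [0.4899, -0.1795, 0.2052]
tcp_rot: [180.0, -0.0, 177.2]
wrist_force: [-0.1, -0.6, -1.2]
opening: 0.0461
grasp_force: 61.9
```

Call:
play_rows([
  [[-0.01,0,0,0],[-0.01,0,0,0],[-0.008,0,0,0],[-0.003,0,0,0],[0,0,0,0]],
])

```text
time: 31.12
ee_pos: [0.5207, -0.1813, 0.2054]
tcp_rot: [180.0, -0.0, 177.2]
wrist_force: [-0.2, -0.1, -0.8]
opening: 0.0461
grasp_force: 61.9
```

Call:
play_rows([
  [[0,0,0.007,0],[0,0,0.007,0],[0,0,0.004,0],[0,0,0,0],[0,0,0,0]],
])

```text
time: 31.53
ee_pos: [0.5198, -0.1812, 0.1876]
tcp_rot: [180.0, -0.0, 177.2]
wrist_force: [0.9, 0.6, -0.6]
opening: 0.0461
grasp_force: 62.0
```

Call:
play_rows([
  [[0,0,0.002,0],[0,0,0.002,0],[0,0,0,0],[0,0,0,0],[0,0,0,0]],
])

```text
time: 31.95
ee_pos: [0.5212, -0.1812, 0.1859]
tcp_rot: [-180.0, 0.2, 177.2]
wrist_force: [1.2, 3.2, 11.1]
opening: 0.0464
grasp_force: 62.9
```

Call:
play_rows([
  [[0,0,-0.003,0],[0,0,0,0],[0,0,0,0],[0,0,0,0],[0,0,0,0]],
])

```text
time: 32.37
ee_pos: [0.5202, -0.1811, 0.1865]
tcp_rot: [180.0, -0.0, 177.2]
wrist_force: [-0.7, 1.8, 1.1]
opening: 0.0463
grasp_force: 62.1
```

Call:
play_rows([
  [[0,0,0,0],[0,0,0,0],[0,0,0,0],[0,0,0,0],[0,0,-0.005,0]],
], gripper=0.085)

```text
time: 32.78
ee_pos: [0.5199, -0.1812, 0.191]
tcp_rot: [180.0, -0.1, 177.2]
wrist_force: [1.0, -0.7, -0.7]
opening: 0.0852
grasp_force: 0.0
```

Call:
play_rows([
  [[0,0,-0.01,0],[0,0,-0.015,0],[0,0,-0.015,0],[0,0,-0.015,0],[0,0,-0.017,0]],
])

```text
time: 33.2
ee_pos: [0.5202, -0.1812, 0.2653]
tcp_rot: [-180.0, 0.0, 177.2]
wrist_force: [-0.0, 0.2, -0.2]
opening: 0.0851
grasp_force: 0.0
```

Call:
play_rows([
  [[0.006,0,-0.003,0],[0.008,0,0,0],[0.009,0,0,0],[0.009,0,0,0],[0.006,0,0,0]],
], gripper=0.027)

```text
time: 33.62
ee_pos: [0.4806, -0.1792, 0.2662]
tcp_rot: [180.0, -0.1, 177.2]
wrist_force: [-0.3, -0.1, 0.6]
opening: 0.0277
grasp_force: 0.0
```

Call:
play_rows([
  [[0,0,0.015,0],[0,0,0.015,0],[0,0,0.015,0],[0,0,0.006,0],[-0.005,0,0,0]],
])

```text
time: 34.03
ee_pos: [0.4858, -0.1794, 0.2144]
tcp_rot: [180.0, -0.1, 177.2]
wrist_force: [0.3, 0.3, 0.0]
opening: 0.027
grasp_force: 0.0
```

Call:
play_rows([
  [[-0.006,0,0,0],[-0.006,0,0,0],[-0.006,0,0,0],[-0.006,0,0,0],[-0.004,0,0,0]],
])

```text
time: 34.45
ee_pos: [0.5161, -0.1811, 0.216]
tcp_rot: [-180.0, -0.0, 177.2]
wrist_force: [-2.3, -0.0, 1.4]
opening: 0.027
grasp_force: 0.8
```

Call:
play_rows([
  [[-0.003,0,0,0],[-0.003,0,0,0],[-0.003,0,0,0],[-0.003,0,0,0],[-0.002,0,0,0]],
])

```text
time: 34.87
ee_pos: [0.5295, -0.1817, 0.2158]
tcp_rot: [180.0, 0.0, 177.2]
wrist_force: [-0.8, -0.1, 0.0]
opening: 0.0268
grasp_force: 0.0
```

Call:
play_rows([
  [[-0.002,0,0,0],[-0.002,0,0,0],[-0.002,0,0,0],[-0.002,0,0,0],[-0.001,0,0,0]],
])

```text
time: 35.28
ee_pos: [0.5383, -0.1822, 0.2158]
tcp_rot: [-180.0, -0.0, 177.2]
wrist_force: [-1.4, 0.0, 1.0]
opening: 0.0272
grasp_force: 1.0
```

Home for the small one should be near TCP x = 0.543.

Call:
play_rows([
  [[-0.001,0,0,0],[-0.001,0,0,0],[-0.001,0,0,0],[0,0,0,0],[0,0,0,0]],
])

```text
time: 35.7
ee_pos: [0.5413, -0.1823, 0.2158]
tcp_rot: [-180.0, 0.0, 177.2]
wrist_force: [-0.5, -0.4, 0.8]
opening: 0.0269
grasp_force: 0.6
```

Call:
play_rows([
  [[-0.001,0,0,0],[-0.001,0,0,0],[0,0,0,0],[0,0,0,0],[0,0,0,0]],
])

```text
time: 36.12
ee_pos: [0.5426, -0.1824, 0.2157]
tcp_rot: [180.0, -0.1, 177.2]
wrist_force: [-6.2, 0.4, 2.4]
opening: 0.0269
grasp_force: 2.9
```

Call:
play_rows([
  [[-0.001,0,0,0],[0,0,0,0],[0,0,0,0],[0,0,0,0],[0,0,0,0]],
])

```text
time: 36.53
ee_pos: [0.5429, -0.1824, 0.2156]
tcp_rot: [180.0, -0.2, 177.2]
wrist_force: [-9.7, -0.6, 1.1]
opening: 0.0268
grasp_force: 4.7
```

Call:
play_rows([
  [[-0.001,0,0,0],[0,0,0,0],[0,0,0,0],[0.002,0,0,0],[0.002,0,0,0]],
])

```text
time: 36.95
ee_pos: [0.5414, -0.1823, 0.2157]
tcp_rot: [180.0, 0.0, 177.2]
wrist_force: [0.8, 0.1, 0.5]
opening: 0.0271
grasp_force: 0.0
```

Call:
play_rows([
  [[0.008,0,0,0],[0.012,0,0,0],[0,0,-0.025,0],[0,0,-0.025,0],[0,0,-0.025,0]],
])

```text
time: 37.37
ee_pos: [0.5205, -0.1811, 0.2917]
tcp_rot: [180.0, -0.0, 177.2]
wrist_force: [0.6, 0.1, 0.1]
opening: 0.0271
grasp_force: 0.0
```

Call:
play_rows([
  [[0.03,0,0,0],[0.03,0,0,0],[0.03,0,0,0],[0.03,0,0,0],[0.03,0,0,0]],
])

```text
time: 37.78
ee_pos: [0.37, -0.1737, 0.2906]
tcp_rot: [-180.0, 0.0, 177.2]
wrist_force: [-0.5, 0.1, 0.8]
opening: 0.0267
grasp_force: 0.0
```

Call:
play_rows([
  [[0,0,0,0],[0,0,0,0],[0,0,0,0],[0,0,0,0],[0,0,0,0]],
])

```text
time: 38.2
ee_pos: [0.372, -0.174, 0.2904]
tcp_rot: [180.0, -0.0, 177.2]
wrist_force: [0.1, -0.2, -0.3]
opening: 0.0271
grasp_force: 0.0
```

Call:
play_rows([
  [[0,0,0,0],[0,0,0,0],[0,0,0,0],[0,0,0,0],[0,0,0,0]],
])

```text
time: 38.62
ee_pos: [0.3715, -0.174, 0.2907]
tcp_rot: [180.0, -0.0, 177.2]
wrist_force: [1.2, 0.2, 0.6]
opening: 0.0272
grasp_force: 0.0
```

Call:
play_rows([
  [[0,0,0,0],[0,0,0,0],[0,0,0,0],[0,0,0,0],[0,0,0,0]],
])

```text
time: 39.03
ee_pos: [0.3714, -0.174, 0.2908]
tcp_rot: [-180.0, 0.0, 177.2]
wrist_force: [-0.4, -0.0, 0.6]
opening: 0.0273
grasp_force: 0.0
```

Call:
play_rows([
  [[0,0,0,0],[0,0,0,0],[0,0,0,0],[0,0,0,0],[0,0,0,0]],
])

```text
time: 39.45
ee_pos: [0.3714, -0.174, 0.2908]
tcp_rot: [-180.0, 0.0, 177.2]
wrist_force: [-0.9, -0.8, 0.1]
opening: 0.0269
grasp_force: 0.0
```

Call:
play_rows([
  [[0,0,0,0],[0,0,0,0],[0,0,0,0],[0,0,0,0],[0,0,0,0]],
])

```text
time: 39.87
ee_pos: [0.3714, -0.174, 0.2908]
tcp_rot: [-180.0, -0.0, 177.2]
wrist_force: [-0.6, 0.2, -0.2]
opening: 0.0265
grasp_force: 0.0
```

```bash
sed -i 's/200,230)/205,150)/' look.py; python3 look.py c9
```

```text
40.0167 [ 0.37142126 -0.17399435  0.29078656] [ 1.79999973e+02 -6.97032759e-04  1.77203838e+02] [-0.31100077  0.3110332  -0.20020557] 0.02693449213510174
```

View pics/c9.png

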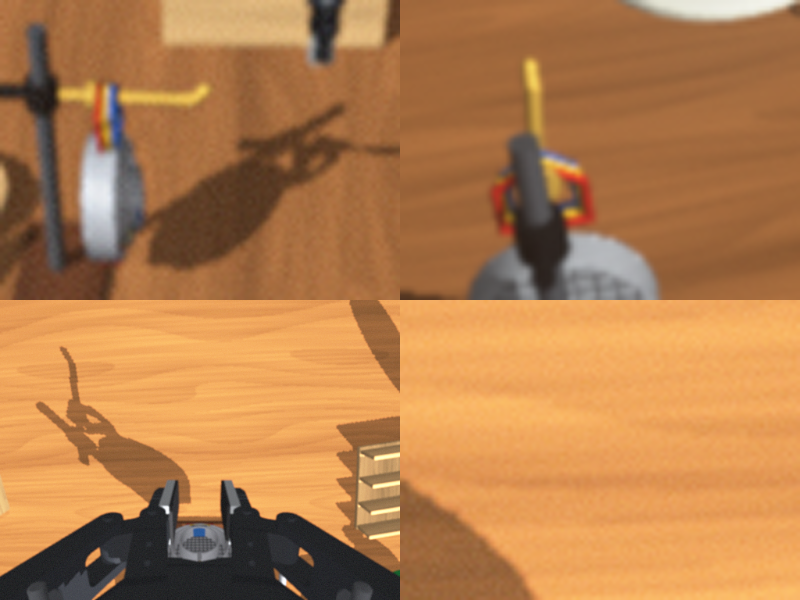

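The side tile shows red, yellow and blue handles side by side against the collar at (95–118,95), with the pans nested. I'll check that the swinging has stopped, then hand in.

Call:
play_rows([
  [[0,0,0,0],[0,0,0,0],[0,0,0,0],[0,0,0,0],[0,0,0,0]],
])

```text
time: 40.43
ee_pos: [0.3714, -0.174, 0.2908]
tcp_rot: [-180.0, 0.0, 177.2]
wrist_force: [-0.4, -1.4, 0.2]
opening: 0.0271
grasp_force: 0.0
```

Call:
play_rows([
  [[0,0,0,0],[0,0,0,0],[0,0,0,0],[0,0,0,0],[0,0,0,0]],
])

```text
time: 40.85
ee_pos: [0.3714, -0.174, 0.2908]
tcp_rot: [180.0, -0.0, 177.2]
wrist_force: [0.6, 0.2, -0.3]
opening: 0.0271
grasp_force: 0.0
```

Call:
play_rows([
  [[0,0,0,0],[0,0,0,0],[0,0,0,0],[0,0,0,0],[0,0,0,0]],
])

```text
time: 41.27
ee_pos: [0.3714, -0.174, 0.2908]
tcp_rot: [-180.0, -0.0, 177.2]
wrist_force: [-0.2, 0.1, 0.4]
opening: 0.0266
grasp_force: 0.0
```

Call:
play_rows([
  [[0,0,0,0],[0,0,0,0],[0,0,0,0],[0,0,0,0],[0,0,0,0]],
])

```text
time: 41.68
ee_pos: [0.3714, -0.174, 0.2908]
tcp_rot: [180.0, -0.0, 177.2]
wrist_force: [0.2, 0.6, 0.2]
opening: 0.0271
grasp_force: 0.0
```

```bash
python3 - <<'E'
from workcell import bot
import numpy as np, cv2
f=[cv2.GaussianBlur(bot.camera("side")["img"],(5,5),0)[100:160,220:255].astype(float) for _ in range(8)]
d=[np.abs(f[0]-x).mean().round(2) for x in f]; m=[np.abs(f[0]-x).max() for x in f]; print(d,m)
if max(d)<3: print(bot.job_done())
E
```

```text
[np.float64(0.0), np.float64(0.59), np.float64(0.6), np.float64(0.59), np.float64(0.59), np.float64(0.59), np.float64(0.54), np.float64(0.62)] [np.float64(0.0), np.float64(3.0), np.float64(3.0), np.float64(3.0), np.float64(3.0), np.float64(4.0), np.float64(3.0), np.float64(3.0)]
the job is handed in; nothing more can be done
None
```

The three sieves hang on the hook in order (large, medium, small), nested with the large handle against the collar and mouths to the tip; they hung still when I handed the job in at about 42 s.

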